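Sort the open hemostat from the one ratcheted shut

TASK

Sort the two hemostats for the autoclave: put the one whose jaws are open into the wire basket, and the one whose handles are ratcheted shut into the plain steel pan. Each must lie flat on the bottom, wholly inside, right way up as it lay; leave the open one open.

Things in the scene. Friction and masses are not known exactly. Their poses are not given: they have to be found in the camera images.
- clamp_shut_pivot (a point): The ratcheted-shut steel hemostat, 150 mm long, 50 g, lying flat. Point: middle of its pivot block, 5 mm above the underside; x to the jaw tips (at +49 mm; back of rings at -103 mm), z up. Grip the block (24 along x, 16 along y, 10 high) across y from above. Jaws together, finger rings side by side, 62 mm wide over them; ratchet engaged, so rigid.
- clamp_open_pivot (a point): The open steel hemostat, 150 mm long, 50 g, lying flat. Point: middle of its pivot block, 5 mm above the underside; x to the jaw tips (at +49 mm; back of rings at -103 mm), z up. Grip the block (24 along x, 16 along y, 10 high) across y from above. Jaws and handles spread in a V, up to 105 mm wide over the rings (x is the mid line within 2 degrees); the block is part of one half, the other half turns with light friction.
- clamp_half (a joint): How far the open hemostat is open, rad: 0 jaws shut, about 0.4 to 0.52 as found, 0.75 at most.
- pan: Plain stainless steel pan with solid floor and walls, outside 230 x 140 mm, 43 mm high on four short feet, walls 3 mm, floor top 15 mm above the bench; long side along its local x, z up; origin at bench level under its centre. Fixed to the bench.
- basket: Wire sterilising basket with mesh floor and sides, outside 230 x 140 mm, 43 mm high on four short feet, walls 3 mm, floor top 15 mm above the bench; long side along its local x, z up; origin at bench level under its centre. Fixed to the bench.
Things that resemble listed ones, but are neither listed nor needed, are in the scene too. What is shaped like the part that bears clamp_open_pivot but blue or red is not meant.

How it is judged (in metres and radians):
At the end, for the whole second after the job is handed in: The shut hemostat lies in the pan and the open one in the basket, each wholly inside, flat on the floor (pivot point less than 28 mm above the bench, tilt under 8 degrees, right way up) and at rest; the open one is still open by more than 0.25 rad (x of clamp_shut_pivot in the frame of pan between -0.1 and 0.1 m and y of clamp_shut_pivot in the frame of pan between -0.06 and 0.06 m and z of clamp_shut_pivot in the frame of pan below 0.028 m and angle between each of clamp_shut_pivot, clamp_open_pivot's own z axis and vertical below 0.14 rad and x of clamp_open_pivot in the frame of basket between -0.1 and 0.1 m and y of clamp_open_pivot in the frame of basket between -0.06 and 0.06 m and z of clamp_open_pivot in the frame of basket below 0.028 m and value of joint clamp_half above 0.25 rad and linear speed of each of clamp_shut, clamp_open below 0.03 m/s); the robot touches nothing.
It also fails if it takes over 58 s, if anything falls off the work surface, if the arm or the gripper's body presses on something with over 40 N, if the wrist force passes 120 N, or if a joint passes its speed limit or range.

ROBOT

A 7-joint arm with a two-finger parallel gripper is mounted at the origin on a cart in front of the work surface, level with it; the furniture and walls round the work are solid. World frame = base frame: x ahead of the robot, y to its left, z up, the work surface at z = 0. Lengths are in mm, angles in rad, forces in N, time in s.
With the tool pointing down it reaches from about 400 to 900 mm from the base axis. Payload 5.6 kg.
Tool frame: the origin (TCP) lies midway between the tips of the shut fingers; the grasp point (between the pads) lies 19 mm behind it; x points along the fingers, y is the direction in which the jaws open and shut, and the axes are right-handed (so a half turn about x gives the same grasp; the last joint's range is limited). The gripper opens to 92 mm and grips with 3 to 60 N. Pads are 20 mm wide; open, the fingers measure 128 mm over their backs; the gripper's body (75 mm by 189 mm) begins 69 mm behind the grasp point.
Start: joints at [1.288, 0.468, -0.012, 1.603, 0.006, 1.071, -0.056], TCP at [154.337, -631.418, 214.592] pointing down, gripper open.
Joint ranges: [-2.53, 2.53], [-0.31, 2.02], [-1.57, 1.55], [0.28, 2.44], [-1.29, 4.43], [0.15, 1.84], [-2.92, 2.92]. Speed limits (rad/s): [2.57, 2.57, 3.14, 3.14, 3.14, 3.14, 3.14].

INTERFACE

Orientations are given as a rotation vector (axis times angle).
In Python, from cell import robot, grip, kin, viewer gives the robot as it stands. Calls block until the motion is done:
- robot.movep(position, orientation): joint-space move of the TCP to a pose.
- robot.servo_line(position, feed=150, rotation=None): straight line of the TCP; rotation=None keeps the orientation; feed is the mean speed in mm/s.
- robot.goto_joints(angles): joint-space move.
- grip(opening, newtons=None): opening from 0.0 (shut) to 1.0 (fully open); newtons is the grip in N (None keeps the last); returns when the fingers have stopped.
- robot.hold(seconds).
- kin.ik(position, orientation): joint angles nearest the present ones, or None.
- robot.observe(): the state.
- viewer.read_camera(name): name is "side" or "top" or "wrist"; returns the picture (420x560x3 uint8, red, green, blue); there is no depth.
- viewer.camera_info(name): a dict with "camera_matrix" (3x3 intrinsics, pixels), "R" (3x3) and "t" (3): a world point X has camera coordinates R X + t. Camera axes: x right, y down, z forward; pixel columns grow to the right and rows downward; lengths in mm; the calibration is good to about 2 mm. The wrist camera is an equidistant fisheye: a pixel r from the principal point sees the ray r / f radians off the axis. A picture is of the moment at which its call begins: read the wrist's pose just before it. camera_info takes no time and is no camera call; for the wrist camera it gives the pose at the moment of the call.
A pose or a line that the arm cannot do raises robot.IKError and nothing moves.
- robot.job_done(): hands the job in, once; it reports no verdict.
Trained networks look in the newest picture that a camera, given by its name, has taken for a name from the list of things; names that differ only in an ending like _2 or _b are one class to them, and where a whole thing is asked for, a point or a joint stands for the part that bears it (a point fixed in the world has none). Each returns a list of dicts, best first, with "confidence" (0 to 1); they miss things now and then, are a little off and sometimes report something else, mostly with a low value. They report only what shows in the picture. A call takes as long as a camera call. They do not tell look-alikes from the thing itself.
- viewer.silhouettes(name, camera): "mask" (420x560 bool, what is visible of it).
- viewer.pinpoint(name, camera): "at" ([x, y, z] in mm, in the coordinates of the camera as it stood for that picture, good to about 4 mm: a listed point, or the origin of a listed thing).
The state is a dict: "t": time; "joints": joint angles; "joint_velocities": joint speeds; "joint_torque": joint torques, N m; "tcp_pos": TCP position; "tcp_rot": TCP orientation; "contact_force": force on the tool from outside, world axes, zero at the start; "wrist_torque": the same for the moment, N m; "grip_width": opening from 0.0 (shut) to 1.0 (fully open).
Only numpy, scipy, OpenCV 4.12 (cv2) and the standard library are available. Lean on these libraries where they do the work, as an engineer would, in place of code of your own. Each camera call takes 0.05 s, during which the arm holds its last target.

## Working session

There is one attempt and no reset: what is moved stays moved. The work goes in short steps, each a Python script; the robot and the scene stay as the last script left them, time stands still between calls to the robot, and variables do not carry over. Pictures are saved under pics/ and viewed, and the job is handed in when it is done.

```bash
mkdir -p pics; ls
python3 - <<'E'
from cell import robot, grip, kin, viewer
import cv2, numpy as np
s=robot.observe();print(s['t'],s['tcp_pos'],s['tcp_rot'],s['grip_width'])
for c in ['top','side','wrist']:
    im=viewer.read_camera(c);cv2.imwrite(f'pics/{c}0.png',im[:,:,::-1])
    i=viewer.camera_info(c);R=np.array(i['R']);t=np.array(i['t']);print(c,np.array(i['camera_matrix']).round(1).tolist(),(-R.T@t).round(1), R.round(3).tolist())
    for n in ['clamp_shut_pivot','clamp_open_pivot','pan','basket']:
        for d in viewer.pinpoint(n,c): print(n,round(d['confidence'],2),(R.T@(np.array(d['at'])-t)).round(1), {k:v for k,v in d.items() if k not in('at','confidence')})
print(robot.observe()['t'])
E
```

```text
pics
0.0 [ 154.16315223 -630.86228625  213.64728156] [ 2.09453515  0.25414518 -2.09522502] 1.0024108265375187
top [[434.8, 0.0, 276.8], [0.0, 434.8, 206.1], [0.0, 0.0, 1.0]] [ 291.9 -236.4 1436.9] [[-0.012, -1.0, -0.016], [-0.989, 0.014, -0.15], [0.15, 0.014, -0.989]]
clamp_shut_pivot 0.67 [426.7 181.5   5.7] {}
clamp_shut_pivot 0.34 [ 620.1 -201.2    2.8] {}
clamp_open_pivot 0.77 [ 389.6 -200.2    8.6] {}
clamp_open_pivot 0.72 [ 587.3 -617.2    7.3] {}
clamp_open_pivot 0.66 [ 360.2 -732.7    5.7] {}
pan 0.62 [636.3 258.4  -1.3] {}
basket 0.71 [ 622.2 -203.4    7. ] {}
side [[470.8, 0.0, 274.9], [0.0, 470.8, 209.6], [0.0, 0.0, 1.0]] [  -43.  -1355.6   848.6] [[0.896, -0.445, 0.006], [-0.233, -0.479, -0.846], [0.379, 0.757, -0.533]]
clamp_open_pivot 0.79 [ 587.1 -612.9    2.2] {}
clamp_open_pivot 0.67 [ 358.2 -728.8    4.6] {}
clamp_open_pivot 0.63 [ 392.2 -200.     4.5] {}
pan 0.89 [632.8 260.8   1.3] {}
pan 0.61 [ 393.2 -201.5    4. ] {}
basket 0.7 [ 624.3 -197.7    2.2] {}
wrist [[325.2, 0.0, 281.0], [0.0, 325.2, 208.9], [0.0, 0.0, 1.0]] [ 237.  -612.9  384.3] [[0.238, -0.971, 0.0], [-0.928, -0.228, 0.294], [-0.286, -0.07, -0.956]]
clamp_open_pivot 0.59 [ 368.4 -729.8    4.6] {}
0.75
```

View pics/top0.png

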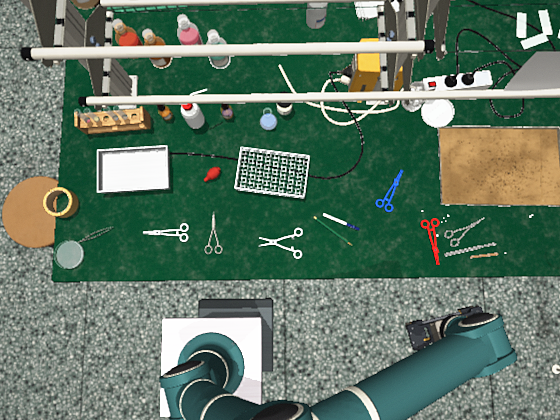

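View pics/side0.png

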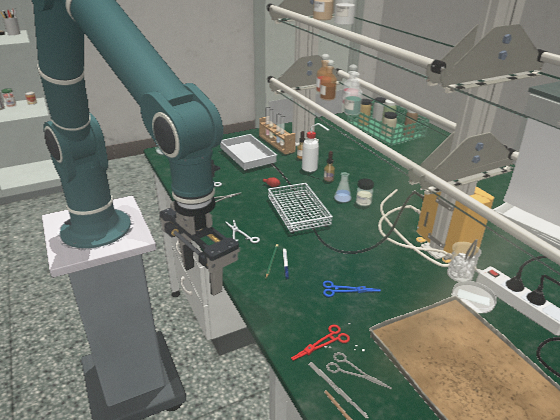

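View pics/wrist0.png

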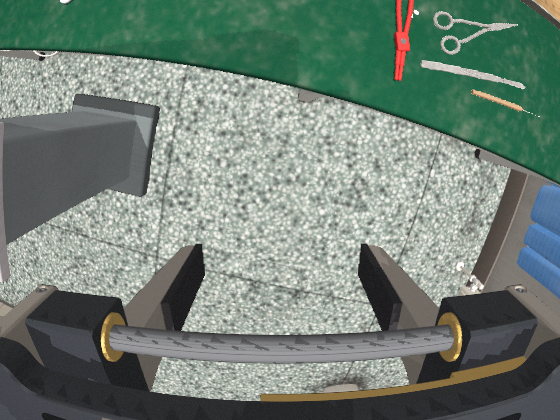

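Run:
```python
import cv2
im=cv2.imread('pics/top0.png')[130:290,85:325]
cv2.imwrite('pics/topz.png',cv2.resize(im,None,fx=3.3,fy=3.3,interpolation=cv2.INTER_CUBIC))
```

```text
(no output)
```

View pics/topz.png

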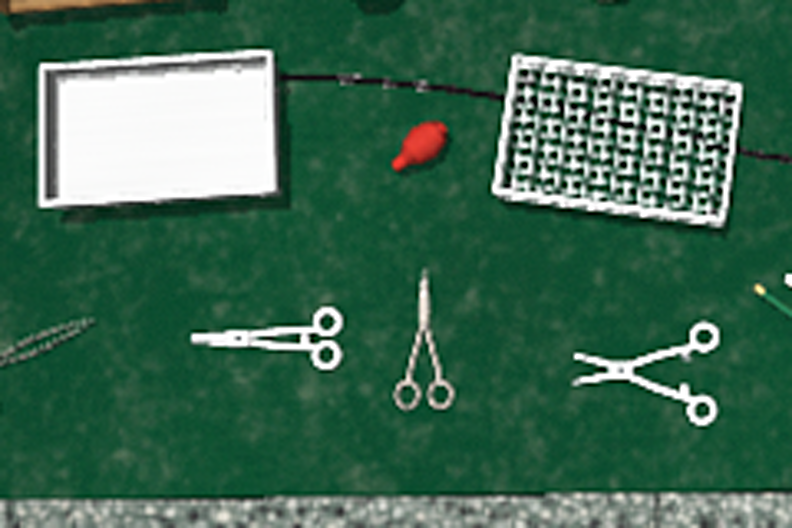

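```bash
cat > h.py <<'E'
from cell import robot, grip, kin, viewer
import cv2, numpy as np
from scipy.spatial.transform import Rotation as Ro
def down(yaw):  # tool y horizontal at world yaw, x down
    x=np.array([0,0,-1.]);y=np.array([np.cos(yaw),np.sin(yaw),0]);return Ro.from_matrix(np.c_[x,y,np.cross(x,y)]).as_rotvec()
def proj(uv,z,c,i=None):
    i=i or viewer.camera_info(c);K=np.array(i['camera_matrix']);R=np.array(i['R']);t=np.array(i['t'])
    uv=np.atleast_2d(uv).astype(float);n=(uv-K[:2,2])/[K[0,0],K[1,1]]
    if c=='wrist':
        r=np.linalg.norm(n,axis=1,keepdims=True);d=np.c_[n/r*np.sin(r),np.cos(r)]
    else: d=np.c_[n,np.ones(len(n))]
    d=d@R;o=-R.T@t;return (o+d*((z-o[2])/d[:,2])[:,None])[:,:2]
def save(im,n): cv2.imwrite('pics/'+n+'.png',im[:,:,::-1])
E
python3 - <<'E'
from h import *
s=robot.observe();print(Ro.from_rotvec(s['tcp_rot']).as_matrix().round(2).tolist())
z=lambda p:np.array(p)/3.3+[85,130]
for n,P in dict(shut=[(192,338),(240,338),(326,337)],open=[(576,369),(620,370),(703,373)]).items(): print(n,proj(z(P),5,'top').round(1).tolist())
for n,P in dict(pan=[(40,65),(272,52),(280,192),(40,208)],bas=[(515,56),(740,84),(727,226),(494,192)]).items():
    q=proj(z(P),43,'top');print(n,q.round(1).tolist(),q.mean(0))
    e1=q[0]-q[1];e2=q[3]-q[2];print(np.degrees([np.arctan2(*e[::-1]) for e in(e1,e2)]))
viewer.read_camera('top')
for n in ['pan','basket','clamp_shut_pivot','clamp_open_pivot']:
    for d in viewer.silhouettes(n,'top'):
        m=d['mask'];ys,xs=np.nonzero(m);zz=43 if n in('pan','basket') else 5
        q=proj(np.c_[xs,ys],zz,'top').astype(np.float32);r=cv2.minAreaRect(q);print(n,round(d['confidence'],2),m.sum(),r,q.mean(0))
for p,y in [((427,181,120),0),((390,-200,120),0),((634,280,60),0),((623,-180,60),0)]:
    for yy in (0,np.pi):print(p,yy,kin.ik(p,down(yy)))
E
```

```text
[[0.0, 0.24, -0.97], [-0.0, -0.97, -0.24], [-1.0, 0.0, -0.0]]
shut [[427.5, 228.2], [426.9, 179.7], [426.8, 93.1]]
open [[391.5, -157.9], [389.9, -201.8], [385.9, -284.5]]
pan [[702.3, 379.7], [712.0, 144.9], [568.2, 133.1], [555.5, 372.2]] [634.48695303 257.47365218]
[92.37304879 93.0349826 ]
bas [[703.9, -100.4], [671.3, -325.6], [527.6, -309.5], [565.0, -79.7]] [ 616.94433159 -203.82455488]
[81.77075285 80.74608283]
pan 0.65 3134 ((633.9835205078125, 259.692626953125), (149.12466430664062, 240.70631408691406), 3.1817712783813477) [633.6963  260.98465]
basket 0.87 142 ((617.0086669921875, -197.97714233398438), (225.99696350097656, 138.4923858642578), 80.91881561279297) [ 615.2802 -197.2066]
clamp_shut_pivot 0.72 79 ((422.7619934082031, 163.78689575195312), (26.57018280029297, 116.43931579589844), 1.257673978805542) [424.65515 173.34946]
clamp_open_pivot 0.56 34 ((376.283935546875, -231.04989624023438), (52.72834777832031, 78.75409698486328), 10.337093353271484) [ 380.89774 -224.51375]
clamp_open_pivot 0.55 198 ((563.6632690429688, -599.7046508789062), (28.1081485748291, 135.8876342
[... 555 characters left out ...]
04358292
  1.90935492]
(390, -200, 120) 0 [ 0.84742023  0.30551943 -0.51128373  2.15533918  0.22247332  0.73021365
  0.18914628]
(390, -200, 120) 3.141592653589793 [ 0.36657123  0.25324816  0.03491656  2.18460015 -0.01351437  0.70393725
 -2.73091544]
(634, 280, 60) 0 [ 0.13829314  0.97565542 -0.9947648   1.54080408  0.8801551   1.12182966
 -1.0573912 ]
(634, 280, 60) 3.141592653589793 [ 0.25277993  1.2120471  -1.33960801  1.53328641  1.19566245  1.36818365
  1.94177033]
(623, -180, 60) 0 [ 0.62431537  0.72921768 -0.56339276  1.67963506  0.48204638  0.87502471
 -0.13948315]
(623, -180, 60) 3.141592653589793 [ 0.1149081   0.64470785  0.1589901   1.71775487 -0.13437911  0.78974377
 -2.80432652]
```

Run:
```python
from h import *
t0=robot.observe()['t']
robot.movep([390,-200,130],down(np.radians(-2.5)))
grip(0.45,15)
im=viewer.read_camera('wrist');i=viewer.camera_info('wrist');save(im,'w1')
R=np.array(i['R']);t=np.array(i['t'])
for n in ['clamp_open_pivot','basket']:
    for d in viewer.pinpoint(n,'wrist'): print(n,round(d['confidence'],2),(R.T@(np.array(d['at'])-t)).round(1))
s=robot.observe();print(t0,s['t'],s['tcp_pos'],s['contact_force'],s['grip_width'])
import pickle;pickle.dump(i,open('w1.pkl','wb'))
```

```text
clamp_open_pivot 0.66 [ 394.3 -203.     3.6]
basket 0.64 [ 6.235e+02 -2.011e+02 -5.000e-01]
1.0 3.825 [ 390.01474641 -200.00095988  130.0108544 ] [-0.55473268  0.15227778  0.44604067] 0.4510703835044103
```

View pics/w1.png

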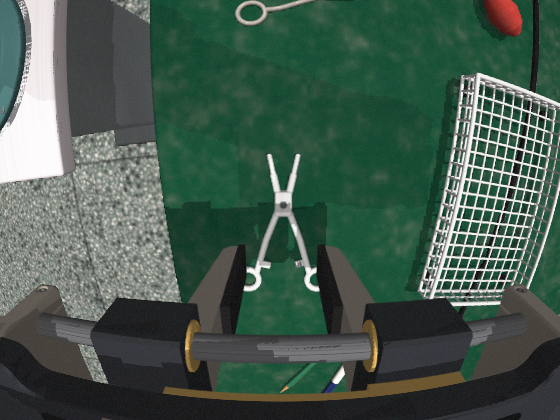

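Run:
```python
from h import *
import pickle;i=pickle.load(open('w1.pkl','rb'))
q=proj([(284,205),(283,155),(282.5,280),(269,155),(298,155),(250,279),(315,281)],8,'wrist',i);print(q.round(1).tolist())
im=cv2.imread('pics/w1.png')[140:300,220:350];cv2.imwrite('pics/w1z.png',cv2.resize(im,None,fx=3.7,fy=3.7,interpolation=cv2.INTER_CUBIC))
```

```text
[[394.2, -203.9], [395.2, -156.9], [389.5, -283.7], [382.6, -156.3], [408.8, -157.4], [356.3, -281.4], [422.9, -286.6]]
```

View pics/w1z.png

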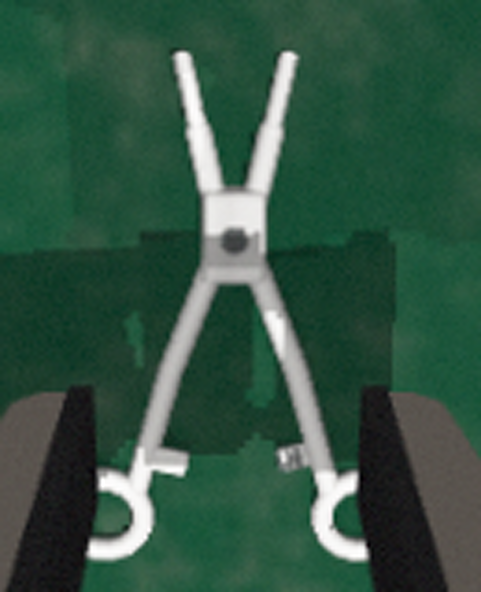

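Run:
```python
from h import *
yaw=np.radians(-2.6)
robot.servo_line([393,-203,30],feed=200,rotation=down(yaw))
robot.servo_line([393,-203,3],feed=50)
print(robot.observe()['contact_force'].round(1) if hasattr(robot.observe()['contact_force'],'round') else robot.observe()['contact_force'])
grip(0.0,15)
s=robot.observe();print(s['grip_width']*92,s['tcp_pos'],s['contact_force'])
robot.servo_line([393,-203,80],feed=80)
im=viewer.read_camera('wrist');save(im,'w2');save(viewer.read_camera('side'),'s2')
s=robot.observe();print(s['t'],s['grip_width']*92,s['tcp_pos'])
```

```text
[-0.8  0.  -0.3]
15.90535459066586 [ 393.022225   -203.08953232    3.14599844] [-0.54560843  0.27135145  2.08645537]
6.8833 15.657906045573826 [ 392.65937503 -202.78692354   79.51083934]
```

View pics/w2.png

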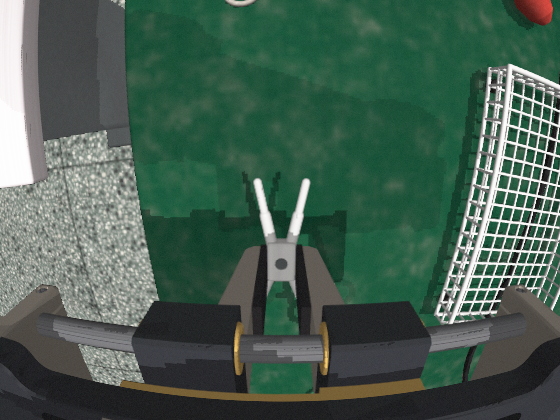

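Run:
```python
from h import *
r=down(np.radians(81.4-90));P=[625.5,-174.5]
robot.servo_line(P+[85],feed=120,rotation=r)
im=viewer.read_camera('wrist');save(im,'w3')
i=viewer.camera_info('wrist');R=np.array(i['R']);t=np.array(i['t'])
for n in ['clamp_open_pivot','basket']:
    for d in viewer.pinpoint(n,'wrist'): print(n,round(d['confidence'],2),(R.T@(np.array(d['at'])-t)).round(1))
s=robot.observe();print(s['t'],s['grip_width']*92,s['tcp_pos'])
```

```text
clamp_open_pivot 0.7 [ 628.3 -173.3   87.8]
basket 0.8 [ 623.9 -201.7    2.7]
9.1333 16.44599566609393 [ 625.25784102 -174.75309071   85.12135595]
```

View pics/w3.png

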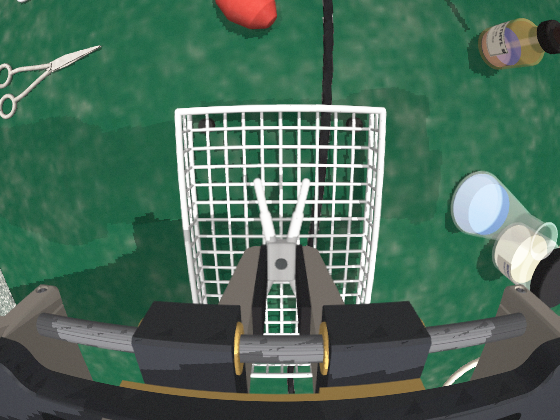

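Run:
```python
from h import *
P=[624.5,-174.5]
robot.servo_line(P+[35],feed=90)
robot.servo_line(P+[18.5],feed=25)
s=robot.observe();print(s['contact_force'],s['tcp_pos'])
grip(0.33)
s=robot.observe();print(s['contact_force'],s['grip_width']*92)
robot.servo_line(P+[130],feed=120)
save(viewer.read_camera('wrist'),'w4')
i=viewer.camera_info('wrist');R=np.array(i['R']);t=np.array(i['t'])
for n in ['clamp_open_pivot','basket']:
    for d in viewer.pinpoint(n,'wrist'): print(n,round(d['confidence'],2),(R.T@(np.array(d['at'])-t)).round(1))
print(robot.observe()['t'])
```

```text
[ 0.20943702  0.25499036 -0.36744294] [ 624.55790888 -174.4960177    18.41973648]
[ 0.02692762 -0.8933837   0.45163283] 30.10096839552661
clamp_open_pivot 0.63 [ 622.9 -198.8    1.7]
clamp_open_pivot 0.6 [ 625.7 -174.7   21. ]
basket 0.64 [ 624.  -200.9    0.7]
12.3
```

View pics/w4.png

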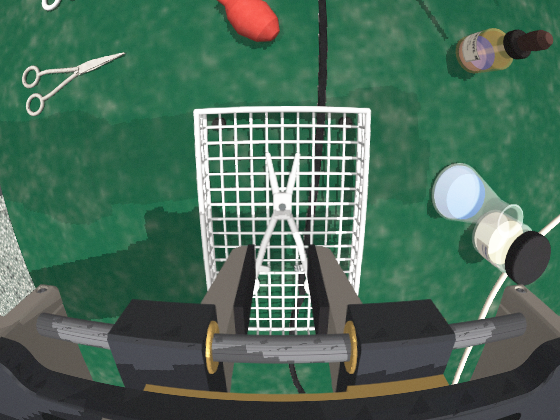

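Run:
```python
from h import *
robot.movep([427,180,130],down(0))
grip(0.45)
im=viewer.read_camera('wrist');save(im,'w5')
i=viewer.camera_info('wrist');R=np.array(i['R']);t=np.array(i['t'])
for n in ['clamp_shut_pivot','pan']:
    for d in viewer.pinpoint(n,'wrist'): print(n,round(d['confidence'],2),(R.T@(np.array(d['at'])-t)).round(1))
print(robot.observe()['t'])
import pickle;pickle.dump(i,open('w5.pkl','wb'))
im=cv2.imread('pics/w5.png')[130:300,200:370];cv2.imwrite('pics/w5z.png',cv2.resize(im,None,fx=3.5,fy=3.5,interpolation=cv2.INTER_CUBIC))
```

```text
clamp_shut_pivot 0.73 [429.8 179.8   3.1]
pan 0.96 [637.5 258.9   0. ]
14.3167
```

View pics/w5.png

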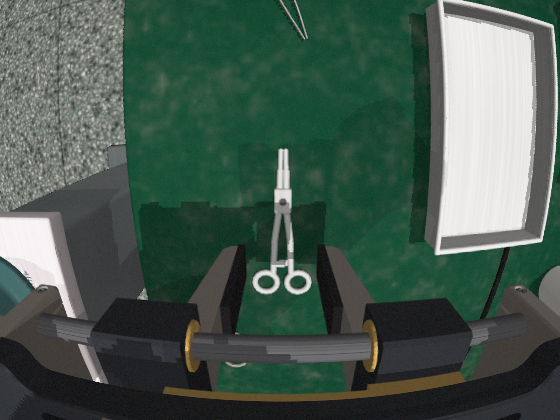

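View pics/w5z.png

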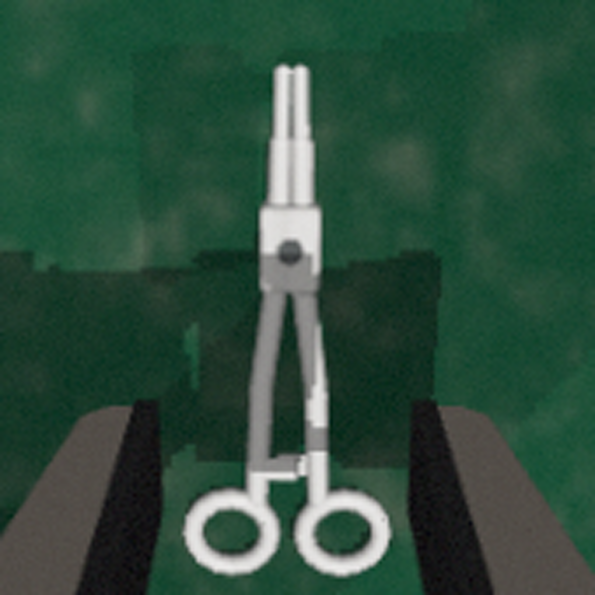

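Run:
```python
from h import *
import pickle;i=pickle.load(open('w5.pkl','rb'))
q=proj(np.array([(290,249),(291,70),(286.5,532)])/3.5+[200,130],7,'wrist',i);print(q.round(1).tolist())
yc=np.arctan2(*(q[1]-q[2])[::-1]);print(np.degrees(yc))
P=[float((q[0,0]+428)/2),float((q[0,1]+180.5)/2)];r=down(yc-np.pi/2)
robot.servo_line(P+[30],feed=200,rotation=r)
robot.servo_line(P+[3],feed=50)
grip(0.0,20)
s=robot.observe();print(s['grip_width']*92,s['tcp_pos'],s['contact_force'])
robot.servo_line(P+[85],feed=100)
c=np.array([636,259.3]);a=np.radians(93);T=(c+27*np.array([np.cos(a),np.sin(a)])).tolist();print(T)
robot.servo_line(T+[85],feed=120,rotation=down(a-np.pi/2))
im=viewer.read_camera('wrist');save(im,'w6')
i=viewer.camera_info('wrist');R=np.array(i['R']);t=np.array(i['t'])
for n in ['clamp_shut_pivot','pan']:
    for d in viewer.pinpoint(n,'wrist'): print(n,round(d['confidence'],2),(R.T@(np.array(d['at'])-t)).round(1))
s=robot.observe();print(s['t'],s['grip_width']*92,s['tcp_pos'])
```

```text
[[430.4, 179.5], [430.6, 227.5], [429.6, 93.2]]
89.5719372503926
15.590323504712625 [429.2845182  180.01090108   3.15450669] [-0.8588882   0.43868515  1.32693236]
[634.5869291814405, 286.26299743837353]
clamp_shut_pivot 0.97 [635.4 284.8  84.4]
pan 0.69 [638.8 255.8  -1.4]
19.35 15.679790045018994 [634.46412973 286.11221455  85.16777736]
```

View pics/w6.png

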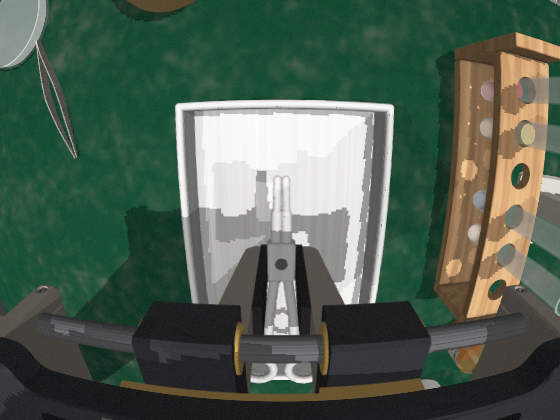

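Run:
```python
from h import *
import cv2
print(proj([(77,132),(112,131),(150,129)],0,'top'), proj([(77,132),(112,131),(150,129)],40,'top'))
im=cv2.imread('pics/top0.png')[90:200,60:230];cv2.imwrite('pics/z1.png',cv2.resize(im,None,fx=4.5,fy=4.5))
im=cv2.imread('pics/side0.png')[100:190,200:360];cv2.imwrite('pics/z2.png',cv2.resize(im,None,fx=4.5,fy=4.5))
```

```text
[[779.2840422  471.95567189]
 [780.82242094 350.31681399]
 [785.77166842 218.62506698]] [[765.71638012 452.2382069 ]
 [767.21193491 333.98541762]
 [772.02340987 205.95958214]]
```

View pics/z1.png

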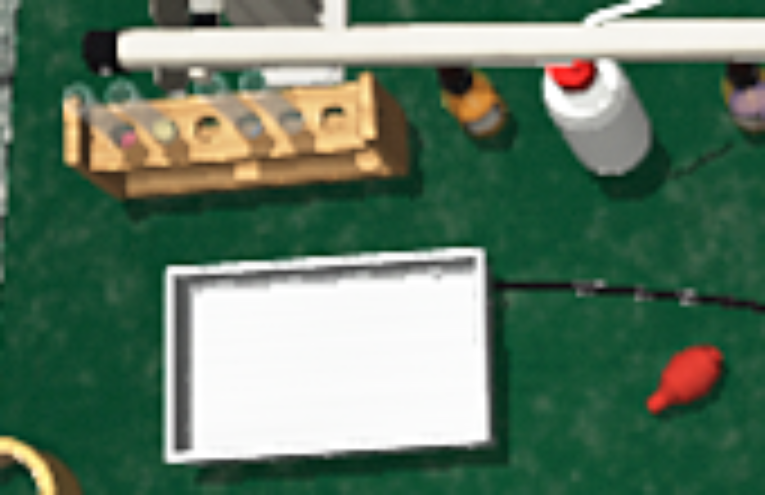

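View pics/z2.png

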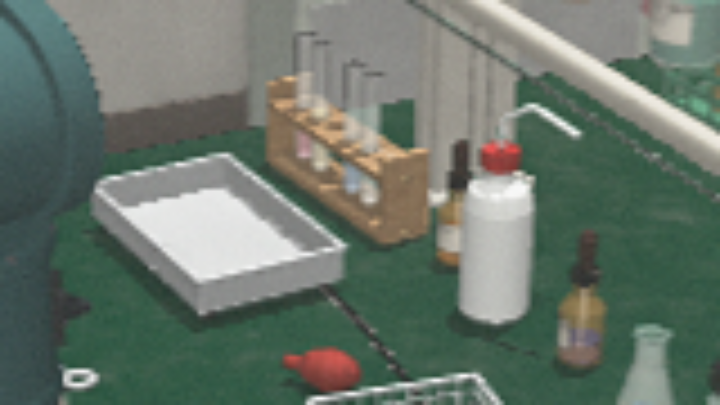

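Run:
```python
from h import *
P=[634.5,285.5]
robot.servo_line(P+[35],feed=90)
robot.servo_line(P+[18.5],feed=25)
s=robot.observe();print(s['contact_force'],s['tcp_pos'])
grip(0.33)
s=robot.observe();print(s['contact_force'],s['grip_width']*92)
robot.servo_line(P+[130],feed=120)
save(viewer.read_camera('wrist'),'w7')
i=viewer.camera_info('wrist');R=np.array(i['R']);t=np.array(i['t'])
for n in ['clamp_shut_pivot','pan']:
    for d in viewer.pinpoint(n,'wrist'): print(n,round(d['confidence'],2),(R.T@(np.array(d['at'])-t)).round(1))
robot.servo_line([480,200,200],feed=200)
save(viewer.read_camera('top'),'t7')
im=cv2.imread('pics/t7.png')[130:290,85:325]
cv2.imwrite('pics/t7z.png',cv2.resize(im,None,fx=3.3,fy=3.3,interpolation=cv2.INTER_CUBIC))
print(robot.observe()['t'])
```

```text
[-0.38344614  0.79994304 -0.85873219] [634.54980025 285.56519574  18.47080054]
[-0.0319082  -0.37067762 -0.51983233] 30.50685299895366
clamp_shut_pivot 0.85 [637.8 285.3  18.7]
pan 0.87 [638.9 259.4  -1.2]
23.6667
```

View pics/w7.png

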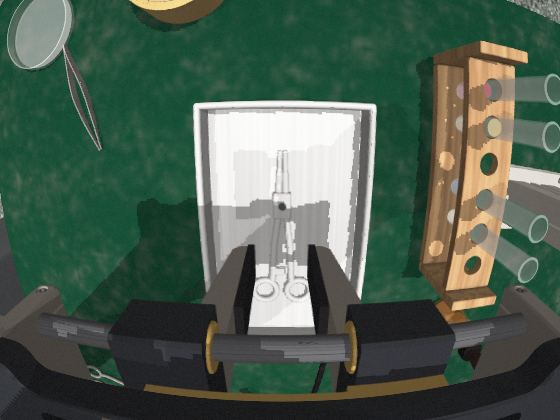

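View pics/t7z.png

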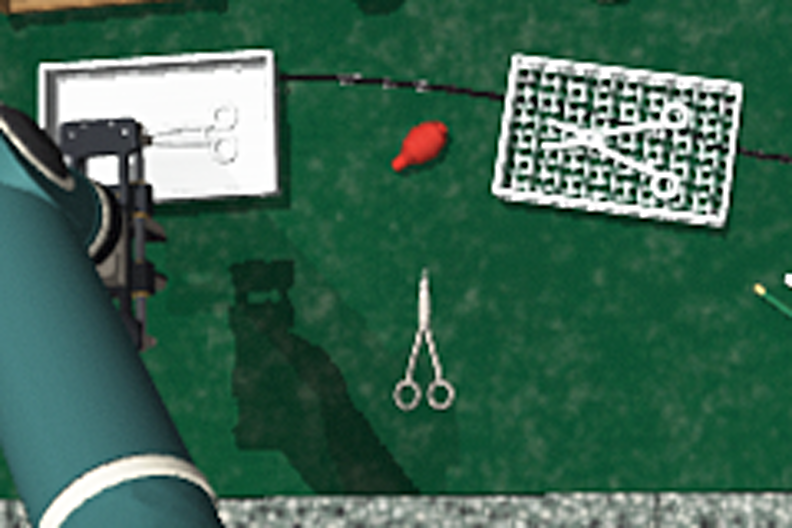

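Run:
```python
from h import *
robot.movep([560,-300,200],down(np.radians(-8.6)))
save(viewer.read_camera('wrist'),'w8');i=viewer.camera_info('wrist');R=np.array(i['R']);t=np.array(i['t'])
for n in ['clamp_open_pivot','basket']:
    for d in viewer.pinpoint(n,'wrist'): print(n,round(d['confidence'],2),(R.T@(np.array(d['at'])-t)).round(1))
import pickle;pickle.dump(i,open('w8.pkl','wb'))
im=cv2.imread('pics/w8.png')[60:320,180:460];cv2.imwrite('pics/w8z.png',cv2.resize(im,None,fx=2.3,fy=2.3,interpolation=cv2.INTER_CUBIC))
print(robot.observe()['t'])
```

```text
clamp_open_pivot 0.89 [ 592.5 -614.5    3.8]
clamp_open_pivot 0.83 [ 628.8 -170.8   18.1]
basket 0.59 [ 621.4 -199.2    2.2]
25.6583
```

View pics/w8z.png

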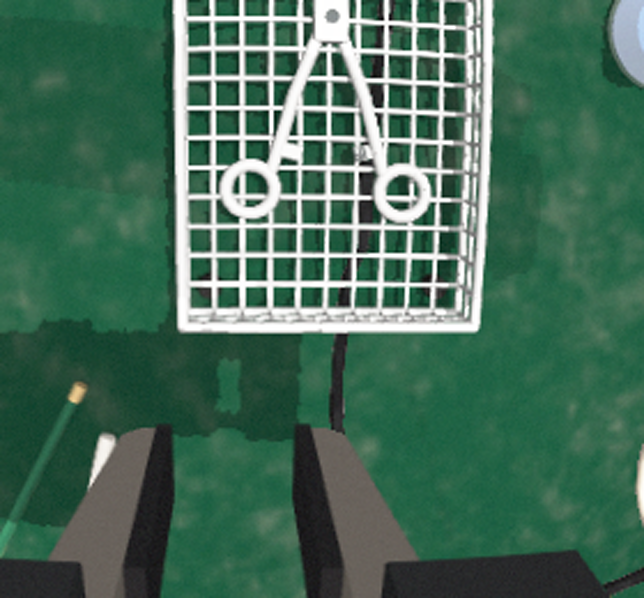

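Run:
```python
from h import *
robot.hold(0.3);s=robot.observe();print(s['t'],s['contact_force'],max(map(abs,s['joint_velocities'])))
robot.job_done()
```

```text
25.9583 [ 1.69271695 -0.58252592 -0.6611012 ] 0.0023615755174228215
the job is handed in; nothing more can be done
```

The open hemostat is in the wire basket and the ratcheted-shut one is in the steel pan. I picked each up by its pivot block from above and handed the job in at about 26 s; no verdict is reported.

- **Open hemostat:** the last wrist and top pictures show it wholly inside the basket. Its pivot was measured about 18 mm above the bench, within the 28 mm limit. The ring spacing shows it still open about as far as found, but I judged this from the picture and did not measure the joint angle.
- **Shut hemostat:** the wrist picture shows it flat and centred in the pan. Its pivot was measured about 19 mm above the bench.
- **Robot:** it was at rest with the TCP about 200 mm above the bench, touching nothing. The contact forces I read stayed within about 2 N.
- **Disagreements between checks:** the network once reported an extra open-hemostat point at the basket's centre, and once reported another instrument as an open hemostat. Both were false by the pictures. Pan and basket positions differed by about 4–7 mm between views, less than the clearance I left.

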